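# Sweep loose hardware off a robot chassis into the parts tray

## Robot

A 6-joint arm with a two-finger parallel gripper is mounted at the origin on the work surface. World frame = base frame: x ahead of the robot, y to its left, z up, the work surface at z = 0. Lengths are in m, angles in rad, forces in N, time in s.
With the tool pointing down it reaches from about 0.25 to 0.775 m from the base axis. Payload 4 kg.
Tool frame: the origin (TCP) lies on the centre line of the jaws, within the pads' length; the fingertips stand 19 mm ahead of it and the grasp point (between the pads) is the TCP; x points along the fingers, z is the direction in which the jaws open and shut, and the axes are right-handed (so a half turn about x gives the same grasp; the last joint's range is limited). The gripper opens to 94 mm and grips with 3 to 60 N. Pads are 16 mm wide; open, the fingers measure 119 mm over their backs; the gripper's body (75 mm by 177 mm) begins 78 mm behind the grasp point.
Start: joints at [1.146, 0.087, 1.371, -0, 1.684, -0.103], TCP at [0.174, 0.522, 0.225] pointing down, gripper open.
Joint ranges: [-3.1, 3.1], [-0.76, 2.03], [0.27, 2.55], [-1.08, 4.22], [0.17, 2.65], [-2.57, 2.57]. Speed limits (rad/s): [2.79, 2.79, 3.14, 3.14, 3.14, 3.14].

## Interface

Orientations are given as [roll, pitch, yaw] about the fixed x, y, z axes, in that order (R = Rz(yaw) Ry(pitch) Rx(roll)).
In Python, from bench import robot, snapshot, camera_params gives the robot as it stands.
- The arm moves only by the tool step_arm, never from a script. Its argument "motion" is text: rows parted by semicolons, each of 7 numbers parted by spaces: the opening in per cent of the stroke, from 0 (shut) to 100 (fully open), then the shift along the tool's x, y, z in cm, then the turn, a rotation vector about the tool's x, y, z in rad. A call has 1 to 20 rows; each row shifts and turns the commanded pose from where the row before left it, along the tool's axes as they then stand; what a row does not reach is not made up. A row lasts 1/12 s, in which the tool goes at most 41.7 mm and 7.16 degrees, less where a joint would pass 70% of its speed; a pose out of reach is approached as far as the arm can. A call with a gripper value outside its range is refused whole. The fingers move at their own pace and stop on an object; the grip force is fixed at half the most. Time passes only in rows, so rows that do not move let the fingers close. It gives the time, the measured TCP pose, the force and the opening at its end, in the units of the state.
- robot.get_obs(): the state, without advancing time (a new reading comes with each control period).
- snapshot(name): name is "side" or "top" or "wrist"; returns the picture (420x560x3 uint8, red, green, blue); there is no depth.
- camera_params(name): a dict with "fx", "fy", "cx", "cy" (pixels), "R" (3x3) and "t" (3): a world point X has camera coordinates R X + t. Camera axes: x right, y down, z forward; pixel columns grow to the right and rows downward; lengths in m; the calibration is good to about 2 mm. A picture is of the moment at which its call begins: read the wrist's pose just before it. camera_params takes no time and is no camera call; for the wrist camera it gives the pose at the moment of the call.
- robot.close_job(): hands the job in, once; it reports no verdict.
The state is a dict: "time": time; "joint_positions": joint angles; "qvel": joint speeds; "joint_torque": joint torques, N m; "tool_pos": TCP position; "ee_rot": TCP orientation; "wrist_force": force on the tool from outside, world axes, zero at the start; "wrist_torque": the same for the moment, N m; "width": finger opening in m.
Only numpy, scipy, OpenCV 4.12 (cv2) and the standard library are available. Lean on these libraries where they do the work, as an engineer would, in place of code of your own. Each camera call takes 0.05 s, during which the arm holds its last target.

## Task

Clear the robot chassis deck for power-up: with your fingertips, sweep both dark steel nuts and both gold-coloured angle brackets along the deck and over its edge into the blue hardware tray, without pinching them or lifting them. Leave the gearmotor and the caster standing where they are and do not bump the circuit boards.

Things in the scene. Friction and masses are not known exactly. Their poses are not given: they have to be found in the camera images.
- deck: robot chassis: white plastic plate, 370 (x) x 280 (y) x 12 mm, on two aluminium extrusions; fixed. Origin at bench height under the plate's centre, z up; its flat top is at z = 52 mm. It overhangs the extrusions by 35 mm at the +y and -y edges. Hardware lies at x = -125 to -90 and 48 to 78 mm, within 95 mm of y = 0; gearmotor and caster stand between, the boards beyond x = 120 mm
- hardware_tray: blue open tray, 270 (x) x 130 (y) x 36 mm, walls and floor 3 mm; fixed, axes parallel to the deck's. Origin at the centre of its underside, on the bench at the deck's x = -20 mm, y = +188 or -188 mm (either side). Its rim is tucked 17 mm under the deck's overhanging edge: what is pushed over that edge falls about 50 mm into it
- component_tray: black tray of the same size, at the opposite edge of the deck, with orange relays (19 x 15 x 15 mm) in it; fixed, origin as the blue tray's. No hardware belongs in it
- nut1: M12 hexagon nut of dark steel, 18 mm across flats, 20.8 mm across corners, 10.8 mm high, 12 to 22 g, lying flat on the deck; origin at its centre, z along its bore
- nut2: M12 hexagon nut of dark steel, 18 mm across flats, 20.8 mm across corners, 10.8 mm high, 12 to 22 g, lying flat on the deck; origin at its centre, z along its bore
- bracket1: gold-coloured (zinc-plated steel) angle bracket, L-shaped: two legs 30 mm long, 16 mm wide, 4 mm thick, a triangular rib in the inner corner, 26 to 46 g, lying on its side on the deck, so 16 mm high. Origin at its centre of mass, 8 mm up; z up; the outer faces of the legs lie at its x = -9.5 mm and y = -9.5 mm, the free ends at y and x = +20.5 mm
- bracket2: gold-coloured (zinc-plated steel) angle bracket, L-shaped: two legs 30 mm long, 16 mm wide, 4 mm thick, a triangular rib in the inner corner, 26 to 46 g, lying on its side on the deck, so 16 mm high. Origin at its centre of mass, 8 mm up; z up; the outer faces of the legs lie at its x = -9.5 mm and y = -9.5 mm, the free ends at y and x = +20.5 mm
- motor: small gearmotor standing upright on the deck, terminals up: a steel can 37 mm in diameter, 49 mm high over all, about 200 g, loose; origin at the centre of its underside, z up. To be left alone
- caster: swivel caster standing upside down on the deck, on its 42 x 42 mm steel plate, the grey 34 mm wheel up and set off 8 mm along its x; 48 mm high over all, 120 g, loose; origin at the centre of its underside, z up. To be left alone
- boards: a green and an amber circuit board on 10 mm standoffs along the deck's far (+x) edge; fixed, origin and axes are the deck's. They cover x = 120 to 184 mm, y = -132 to 123 mm, and reach up to 91 mm above the bench (39 mm above the deck). Not to be bumped

How it is judged:
At the end, for the whole second after the job is handed in: Both nuts and both brackets lie at rest inside the blue hardware tray, below its rim; the gearmotor and the caster stand upright within 12 mm of where they were (x of nut1 in the frame of hardware_tray between -0.132 and 0.132 m and y of nut1 in the frame of hardware_tray between -0.062 and 0.062 m and z of nut1 in the frame of hardware_tray between 0 and 0.034 m and linear speed of each of nut1, nut2, bracket1, bracket2 below 0.02 m/s and x of nut2 in the frame of hardware_tray between -0.132 and 0.132 m and y of nut2 in the frame of hardware_tray between -0.062 and 0.062 m and z of nut2 in the frame of hardware_tray between 0 and 0.034 m and x of bracket1 in the frame of hardware_tray between -0.132 and 0.132 m and y of bracket1 in the frame of hardware_tray between -0.062 and 0.062 m and z of bracket1 in the frame of hardware_tray between 0 and 0.034 m and x of bracket2 in the frame of hardware_tray between -0.132 and 0.132 m and y of bracket2 in the frame of hardware_tray between -0.062 and 0.062 m and z of bracket2 in the frame of hardware_tray between 0 and 0.034 m and distance of each of motor, caster from where it was at the start of the episode below 0.012 m and angle between each of motor, caster's own z axis and vertical below 0.15 rad); the robot touches nothing.
It fails at once if a nut or bracket is lifted: a nut's centre more than 20 mm, a bracket's more than 30 mm above the deck (height (world z) of any of nut1, nut2 above 0.072 m or height (world z) of any of bracket1, bracket2 above 0.082 m).
It fails at once if a nut or bracket is pinched or jammed by the fingers (more than 25 N) (contact force between the fingers and nut1 above 25 N or contact force between the fingers and nut2 above 25 N or contact force between the fingers and bracket1 above 25 N or contact force between the fingers and bracket2 above 25 N).
It fails at once if the gearmotor or the caster is shifted by more than 12 mm or tipped (distance of any of motor, caster from where it was at the start of the episode above 0.012 m or angle between any of motor, caster's own z axis and vertical above 0.15 rad).
It fails at once if the robot bumps the circuit boards (more than 3 N) (contact force between any of the fingers, the arm and boards above 3 N).
It also fails if it takes over 64 s, if anything falls off the work surface, if the arm or the gripper's body presses on something with over 40 N, if the wrist force passes 120 N, or if a joint passes its speed limit or range.

## Working session

There is one attempt and no reset: what is moved stays moved. The work goes in short steps, Python scripts to look and compute and a tool call to move; the robot and the scene stay as the last step left them, time stands still between calls to the robot, and variables do not carry over. Pictures are saved under pics/ and viewed, and the job is handed in when it is done.

Besides the shell and the picture viewer there is one more tool, called after "Call:" as name(argument=value, ...) on one line, values as JSON. step_arm: Moves the arm, as the interface text tells. Its arguments: {"type":"object","properties":{"motion":{"type":"string"}},"required":["motion"]}

```bash
ls; mkdir -p pics; python3 - <<'E'
from bench import robot, snapshot, camera_params
import cv2
o=robot.get_obs()
print({k:o[k] for k in ('time','tool_pos','ee_rot','width','wrist_force')})
for n in ('side','top'):
    im=snapshot(n); cv2.imwrite(f'pics/{n}0.png',im[:,:,::-1]); print(n,camera_params(n))
E
```

```text
pics
{'time': 0.0, 'tool_pos': array([0.17376826, 0.52128785, 0.22331346]), 'ee_rot': array([ 3.05157376,  1.56861449, -1.98267777]), 'width': 0.09422141481759447, 'wrist_force': array([-0.06092081, -0.22780975,  0.12890176])}
side {'fx': 498.4101174750839, 'fy': 498.4101174750839, 'cx': 275.47918989605637, 'cy': 213.75037003438845, 'R': array([[-0.89301453, -0.44973626, -0.01619707],
       [-0.30947146,  0.63983349, -0.70344901],
       [ 0.32672996, -0.62317766, -0.71056114]]), 't': array([0.49106831, 0.20339926, 0.64615488])}
top {'fx': 460.40854598619484, 'fy': 460.40854598619484, 'cx': 284.6973101901958, 'cy': 201.25201720083646, 'R': array([[ 0.00554733, -0.99988103, -0.01439285],
       [-0.99052527, -0.00351926, -0.13728549],
       [ 0.1372185 ,  0.01501805, -0.99042695]]), 't': array([0.00857979, 0.58435405, 0.64654917])}
```

View pics/top0.png

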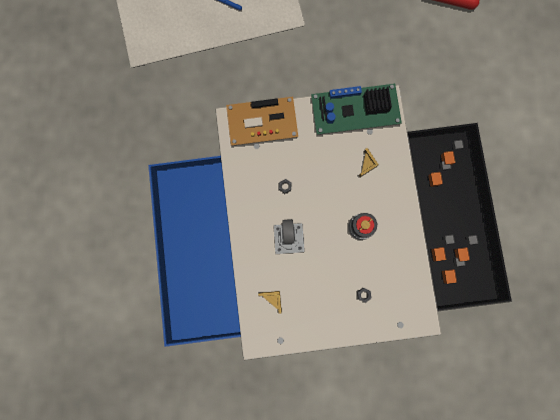

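View pics/side0.png

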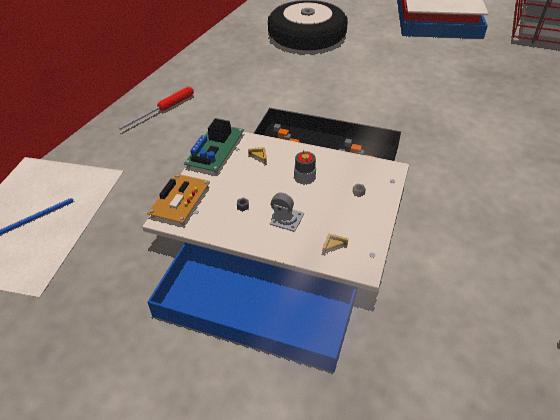

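The top view shows the blue tray on the left (+y). The nuts are near px (285,186) and (364,295), and the brackets near (369,163) and (271,300). The caster is at (289,237) and the motor at (364,226). Next I'll measure them.

```bash
cat > h.py <<'E'
import numpy as np, cv2
from bench import robot, snapshot, camera_params
def ray(cp,uv,z):
    uv=np.atleast_2d(np.asarray(uv,float))
    d=np.c_[(uv[:,0]-cp['cx'])/cp['fx'],(uv[:,1]-cp['cy'])/cp['fy'],np.ones(len(uv))]
    R=np.array(cp['R']);t=np.array(cp['t']); c=-R.T@t; w=d@R
    s=(z-c[2])/w[:,2]
    return (c+w*s[:,None])[:,:2]
def proj(cp,X):
    X=np.atleast_2d(X); p=X@np.array(cp['R']).T+np.array(cp['t'])
    return np.c_[cp['fx']*p[:,0]/p[:,2]+cp['cx'],cp['fy']*p[:,1]/p[:,2]+cp['cy']]
E
python3 - <<'E'
from h import *
im=cv2.imread('pics/top0.png'); cp=camera_params('top')
hsv=cv2.cvtColor(im,cv2.COLOR_BGR2HSV)
# deck
m=cv2.inRange(hsv,(0,0,170),(40,70,255)); m[:75]=0
m=cv2.morphologyEx(m,cv2.MORPH_CLOSE,np.ones((5,5)))
c=max(cv2.findContours(m,0,2)[0],key=cv2.contourArea)
h=cv2.convexHull(c); r=cv2.minAreaRect(h); b=cv2.boxPoints(r); print('deck px',b.round(1).tolist())
print('poly',cv2.approxPolyDP(h,8,True)[:,0].tolist())
W=ray(cp,h[:,0],0.052); rw=cv2.minAreaRect((W*1000).astype(np.float32)); print('deck world',rw)
# blue tray
mb=cv2.inRange(hsv,(105,120,40),(125,255,255)); c=max(cv2.findContours(mb,0,2)[0],key=cv2.contourArea)
print('tray',cv2.minAreaRect((ray(cp,c[:,0],0.036)*1000).astype(np.float32)))
# gold
for nm,mk in(('gold',cv2.inRange(hsv,(15,90,60),(32,255,255))),('dark',cv2.inRange(hsv,(0,0,0),(180,120,110)))):
    mk[:148,:]=0 ; mk[:,:232]=0; mk[:,410:]=0;mk[340:]=0
    for c in cv2.findContours(mk,0,2)[0]:
        if cv2.contourArea(c)<25: continue
        q=cv2.approxPolyDP(c,3,True)[:,0]
        z=0.068 if nm=='gold' else 0.0628
        print(nm,cv2.contourArea(c),cv2.boundingRect(c),(ray(cp,q,z)*1000).round().tolist(), (ray(cp,[np.mean(c[:,0],0)],z)*1000).round())
big=cv2.resize(im[140:345,225:425],None,fx=3,fy=2.9,interpolation=cv2.INTER_CUBIC); cv2.imwrite('pics/big.png',big)
E
```

```text
deck px [[211.39999389648438, 109.0], [407.8999938964844, 83.69999694824219], [440.1000061035156, 333.79998779296875], [243.6999969482422, 359.1000061035156]]
poly [[398, 86], [440, 333], [244, 358], [216, 109]]
deck world ((559.9444580078125, -46.0321044921875), (368.255126953125, 278.6216735839844), 7.555357456207275)
tray ((514.2908325195312, 147.1558837890625), (269.2494201660156, 110.70664978027344), 7.593306541442871)
gold 210.5 (258, 291, 24, 22) [[450.0, 47.0], [427.0, 15.0], [454.0, 19.0]] [[441.  27.]]
gold 47.0 (359, 221, 11, 10) [[553.0, -108.0], [553.0, -100.0], [540.0, -95.0], [543.0, -106.0]] [[ 546. -102.]]
gold 208.5 (360, 148, 18, 28) [[659.0, -108.0], [619.0, -99.0], [634.0, -122.0]] [[ 638. -109.]]
dark 136.0 (357, 288, 14, 15) [[456.0, -91.0], [445.0, -91.0], [440.0, -102.0], [445.0, -109.0], [456.0, -107.0]] [[ 450. -100.]]
dark 270.5 (281, 219, 15, 26) [[556.0, 2.0], [548.0, 16.0], [520.0, 13.0], [525.0, -4.0]] [[539.   7.]]
dark 567.0 (348, 213, 29, 27) [[562.0, -114.0], [560.0, -87.0], [536.0, -80.0], [527.0, -92.0], [530.0, -108.0], [542.0, -120.0]] [[ 547. -100.]]
dark 122.5 (278, 179, 14, 15) [[614.0, 9.0], [599.0, 21.0], [593.0, 12.0], [605.0, 2.0]] [[603.  11.]]
```

View pics/big.png

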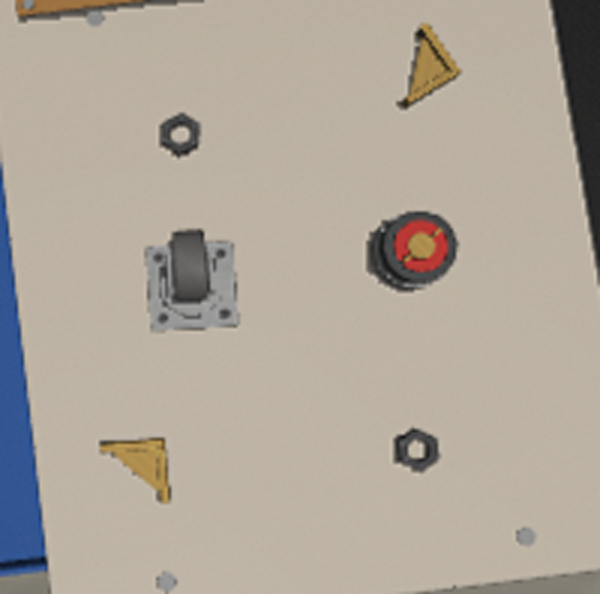

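```bash
cat >> h.py <<'E'
from scipy.spatial.transform import Rotation as Ro
C=np.array([.560,-.046]); A=np.deg2rad(7.57)
e=np.array([[np.cos(A),np.sin(A)],[-np.sin(A),np.cos(A)]])
def todeck(p): return (np.atleast_2d(p)-C)@e.T
def state():
    o=robot.get_obs(); R=Ro.from_euler('xyz',o['ee_rot']).as_matrix()
    Rd=np.eye(3);Rd[:2,:2]=e
    d=todeck(o['tool_pos'][:2])[0]
    print('t %.2f deck mm'%o['time'],(d*1000).round(1),'z %.1f'%(o['tool_pos'][2]*1000),'F',np.round(o['wrist_force'],1),'w %.1f'%(o['width']*1000))
    print('tool axes in deck frame (cols)\n',(Rd@R).round(3)); return o
E
python3 - <<'E'
from h import *
cp=camera_params('top')
D=lambda p,z:(todeck(ray(cp,p,z))*1000).round(1).tolist()
print('caster plate corners', D([[225+148/3,140+247/2.9],[225+233/3,140+240/2.9],[225+238/3,140+326/2.9],[225+153/3,140+331/2.9]],.054))
print('caster wheel top',D([[225+190/3,140+265/2.9]],.099))
print('motor top',D([[225+420/3,140+245/2.9]],.098))
print('nuts',D([[225+180/3,140+134/2.9],[225+416/3,140+450/2.9]],.0628))
print('br far',D([[225+425/3,140+25/2.9],[225+403/3,140+105/2.9],[225+458/3,140+70/2.9]],.068))
print('br near',D([[225+102/3,140+444/2.9],[225+164/3,140+439/2.9],[225+166/3,140+500/2.9]],.068))
state()
# side cross-check
im=cv2.imread('pics/side0.png'); cs=camera_params('side')
hsv=cv2.cvtColor(im,cv2.COLOR_BGR2HSV)
mk=cv2.inRange(hsv,(15,90,60),(32,255,255))
for c in cv2.findContours(mk,0,2)[0]:
    if cv2.contourArea(c)>60: print('side gold',cv2.boundingRect(c),(todeck(ray(cs,cv2.approxPolyDP(c,3,True)[:,0],.068))*1000).round().tolist())
print('side nuts',(todeck(ray(cs,[[243,203],[359,189]],.0605))*1000).round())
E
```

```text
caster plate corners [[-3.1, 72.9], [-4.9, 31.7], [-47.6, 34.9], [-44.9, 75.7]]
caster wheel top [[-17.9, 54.0]]
motor top [[-21.8, -50.0]]
nuts [[50.3, 50.4], [-117.3, -39.3]]
br far [[89.0, -74.0], [50.1, -57.5], [64.2, -86.3]]
br near [[-95.8, 105.5], [-97.1, 76.6], [-125.6, 79.2]]
t 0.10 deck mm [-308.1  613.3] z 223.4 F [-0.5 -0.7  0.1] w 93.9
tool axes in deck frame (cols)
 [[-0.001 -0.899  0.438]
 [-0.002  0.438  0.899]
 [-1.     0.    -0.002]]
side gold (323, 234, 25, 15) [[-98.0, 108.0], [-101.0, 97.0], [-104.0, 108.0], [-129.0, 96.0], [-123.0, 88.0], [-129.0, 88.0], [-127.0, 80.0], [-100.0, 81.0]]
side gold (147, 173, 63, 50) [[178.0, 27.0], [165.0, 60.0], [167.0, 90.0], [178.0, 94.0], [178.0, 115.0], [170.0, 124.0], [177.0, 127.0], [115.0, 126.0], [116.0, 31.0], [122.0, 38.0], [124.0, 28.0], [170.0, 28.0], [171.0, 38.0]]
side gold (248, 147, 19, 18) [[87.0, -70.0], [78.0, -53.0], [69.0, -58.0], [43.0, -41.0], [62.0, -84.0]]
side nuts [[  48.   52.]
 [-120.  -37.]]
```

Call:
step_arm(motion="14 0 0 0 0.112 0 0;14 0 0 0 0.112 0 0;14 0 0 0 0.112 0 0;14 0 0 0 0.112 0 0;14 0 0 0 0.112 0 0;14 0 0 0 0.112 0 0;14 0 0 0 0.112 0 0;14 0 0 0 0.112 0 0;14 0 0 0 0.112 0 0;14 0 0 0 0.109 0 0")

```text
time: 0.93
tool_pos: [0.1738, 0.5215, 0.2238]
ee_rot: [-2.107, 1.569, -1.98]
wrist_force: [0.2, 0.1, -0.7]
width: 0.0302
```

Call:
step_arm(motion="14 0 -3.3 1.2 0 0 0;14 0 -3.3 1.2 0 0 0;14 0 -3.3 1.2 0 0 0;14 0 -3.3 1.2 0 0 0;14 0 -3.3 1.2 0 0 0;14 0 -3.3 1.2 0 0 0;14 0 -3.3 1.2 0 0 0;14 0 -3.3 1.2 0 0 0;14 0 -3.3 1.2 0 0 0;14 0 -3.3 1.2 0 0 0;14 0 -3.3 1.2 0 0 0;14 0 -3.3 1.2 0 0 0;14 0 -3.3 1.2 0 0 0;14 0 -3.3 1.2 0 0 0;14 0 -3.3 1.2 0 0 0;14 0 -3.3 1.2 0 0 0;14 0 -3 1 0 0 0;14 0 0 0 0 0 0;14 0 0 0 0 0 0")

```text
time: 2.52
tool_pos: [0.4476, -0.0059, 0.2236]
ee_rot: [2.663, 1.569, 2.791]
wrist_force: [-0.6, -0.1, 0.0]
width: 0.0134
```

```bash
python3 - <<'E'
from h import *
state(); print(robot.get_obs()['joint_positions'].round(2))
cv2.imwrite('pics/w1.png',snapshot('wrist')[:,:,::-1])
E
```

```text
t 2.52 deck mm [-106.2   54.6] z 223.6 F [-0.6 -0.1  0. ] w 13.4
tool axes in deck frame (cols)
 [[-0.002  0.003  1.   ]
 [ 0.001  1.    -0.003]
 [-1.     0.001 -0.002]]
[-0.14 -0.14  1.6   0.    1.69 -0.27]
```

View pics/w1.png

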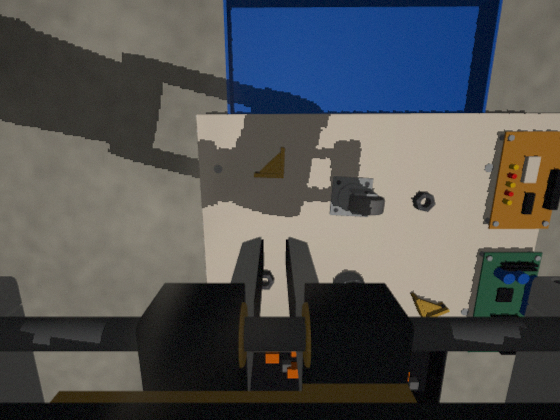

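```bash
python3 - <<'E'
from h import *
cp=camera_params('wrist')
D=lambda p,z:(todeck(ray(cp,p,z))*1000).round(1).tolist()
print('br near',D([[254,178],[284,178],[283,148]],.068))
print('nut far',D([[424,201]],.0628),'nut near',D([[266,279]],.0628))
print('deck edge/corner',D([[197,114],[480,113]],.052))
print('br far',D([[412,294],[447,308],[428,316]],.068))
print('caster plate',D([[331,178],[331,216],[372,215]],.054))
E
```

```text
br near [[-127.0, 77.8], [-96.9, 77.8], [-98.1, 107.4]]
nut far [[48.6, 52.8]] nut near [[-115.9, -36.0]]
deck edge/corner [[-184.0, 139.9], [99.0, 140.6]]
br far [[45.4, -51.5], [86.5, -68.9], [66.5, -79.1]]
caster plate [[-47.3, 75.5], [-45.5, 34.1], [-1.3, 35.2]]
```

Call:
step_arm(motion="14 3.2 0 0 0 0 0;14 3.2 0 0 0 0 0;14 3.2 0 0 0 0 0;14 3.2 0 0 0 0 0;14 0.5 0 0 0 0 0;14 0.5 0 0 0 0 0;14 0.5 0 0 0 0 0;14 0.5 0 0 0 0 0;14 0 0 0 0 0 0;14 0 0 0 0 0 0")

```text
time: 3.4
tool_pos: [0.4485, -0.0048, 0.0777]
ee_rot: [-0.216, 1.568, -0.084]
wrist_force: [-0.3, 0.2, 0.8]
width: 0.0131
```

Call:
step_arm(motion="14 0 0.3 0 0 0 0;14 0 0.3 0 0 0 0;14 0 0.3 0 0 0 0;14 0 0.4 0 0 0 0;14 0 0.4 0 0 0 0;14 0 0.4 0 0 0 0;14 0 0.4 0 0 0 0;14 0 0.4 0 0 0 0;14 0 0.4 0 0 0 0")

```text
time: 4.15
tool_pos: [0.4433, 0.0283, 0.0765]
ee_rot: [-0.479, 1.571, -0.347]
wrist_force: [0.3, -0.5, 1.2]
width: 0.0131
```

```bash
python3 - <<'E'
from h import *
state()
cv2.imwrite('pics/w2.png',snapshot('wrist')[:,:,::-1])
E
```

```text
t 4.15 deck mm [-105.9   89.1] z 76.5 F [ 0.3 -0.5  1.2] w 13.1
tool axes in deck frame (cols)
 [[ 0.  0.  1.]
 [-0.  1. -0.]
 [-1. -0.  0.]]
```

View pics/w2.png

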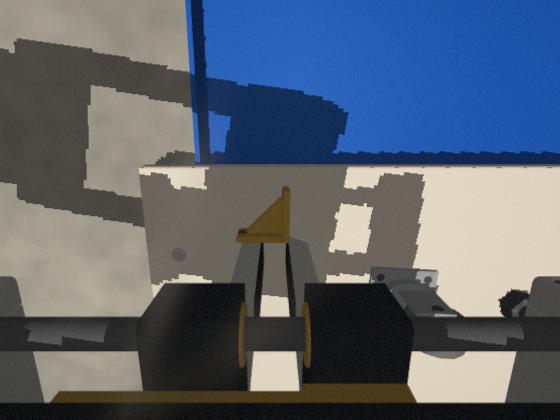

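Call:
step_arm(motion="14 0 0.5 0 0 0 0;14 0 0.5 0 0 0 0;14 0 0.5 0 0 0 0;14 0 0.5 0 0 0 0;14 0 0.5 0 0 0 0;14 0 0.5 0 0 0 0;14 0 0.5 0 0 0 0;14 0 0.5 0 0 0 0;14 0 0.5 0 0 0 0;14 0 0.5 0 0 0 0;14 0 0.5 0 0 0 0;14 0 0.5 0 0 0 0;14 0 0.4 0 0 0 0;14 0 0 0 0 0 0")

```text
time: 5.37
tool_pos: [0.4348, 0.0921, 0.0764]
ee_rot: [1.536, 1.57, 1.669]
wrist_force: [0.1, -0.5, -0.1]
width: 0.0131
```

```bash
python3 - <<'E'
from h import *
state()
cv2.imwrite('pics/w3.png',snapshot('wrist')[:,:,::-1])
E
```

```text
t 5.37 deck mm [-106.   153.4] z 76.4 F [ 0.1 -0.5 -0.1] w 13.1
tool axes in deck frame (cols)
 [[ 0.    -0.001  1.   ]
 [ 0.     1.     0.001]
 [-1.     0.     0.   ]]
```

View pics/w3.png

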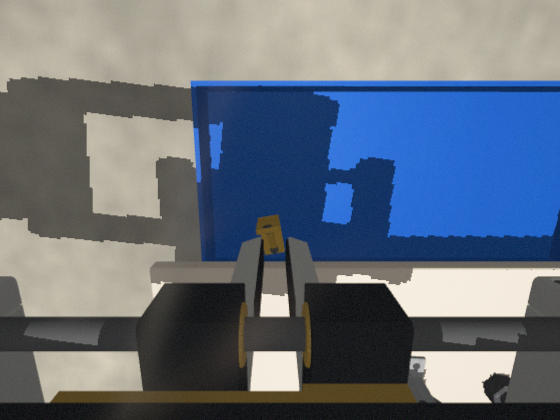

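The bracket is over the edge, at px (270,235) inside the tray region. Next is the near nut.

Call:
step_arm(motion="14 -2.5 0 0 0 0 0;14 -2.5 0 0 0 0 0;14 0 -3.1 -0.2 0 0 0;14 0 -3.2 -0.2 0 0 0;14 0 -3.2 -0.2 0 0 0;14 0 -3.2 -0.2 0 0 0;14 0 -3.2 -0.1 0 0 0;14 0 -3.2 -0.1 0 0 0;14 0 -3.0 -0.1 0 0 0;14 0 0 0 0 0 0;14 0 0 0 0 0 0")

```text
time: 6.33
tool_pos: [0.4529, -0.1304, 0.1263]
ee_rot: [2.107, 1.57, 2.236]
wrist_force: [-0.2, 0.8, 0.2]
width: 0.0128
```

```bash
python3 - <<'E'
from h import *
state()
cv2.imwrite('pics/w4.png',snapshot('wrist')[:,:,::-1])
cv2.imwrite('pics/t4.png',snapshot('top')[:,:,::-1])
E
```

```text
t 6.33 deck mm [-117.3  -69.6] z 126.3 F [-0.2  0.8  0.2] w 12.8
tool axes in deck frame (cols)
 [[-0.     0.004  1.   ]
 [ 0.001  1.    -0.004]
 [-1.     0.001 -0.   ]]
```

View pics/w4.png

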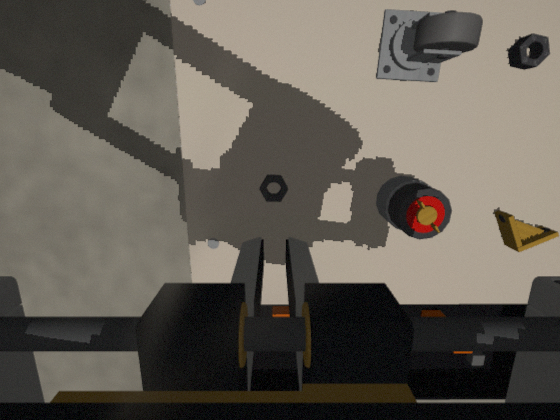

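View pics/t4.png

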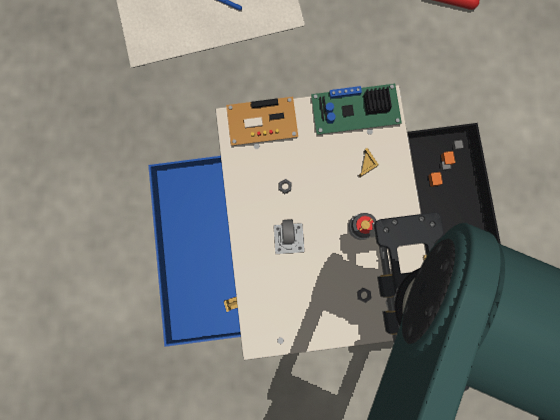

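Call:
step_arm(motion="14 2 0 0 0 0 0;14 2 0 0 0 0 0;14 0.6 0 0 0 0 0;14 0.5 0 0 0 0 0;14 0 0 0 0 0 0;14 0 0.3 0 0 0 0;14 0 0.3 0 0 0 0;14 0 0.3 0 0 0 0;14 0 0.3 0 0 0 0;14 0 0.3 0 0 0 0;14 0 0.4 0 0 0 0;14 0 0.5 0 0 0 0;14 0 0.5 0 0 0 0;14 0 0.5 0 0 0 0;14 0 0.5 0 0 0 0;14 0 0.5 0 0 0 0;14 0 0.5 0 0 0 0;14 0 0.5 0 0 0 0;14 0 0.5 0 0 0 0")

```text
time: 8.02
tool_pos: [0.4452, -0.0701, 0.0755]
ee_rot: [0.406, 1.571, 0.538]
wrist_force: [0.1, -0.4, -0.4]
width: 0.0134
```

```bash
python3 - <<'E'
from h import *
state()
cv2.imwrite('pics/w5.png',snapshot('wrist')[:,:,::-1])
E
```

```text
t 8.02 deck mm [-116.9   -8.8] z 75.5 F [ 0.1 -0.4 -0.4] w 13.4
tool axes in deck frame (cols)
 [[ 0.  0.  1.]
 [ 0.  1. -0.]
 [-1.  0.  0.]]
```

View pics/w5.png

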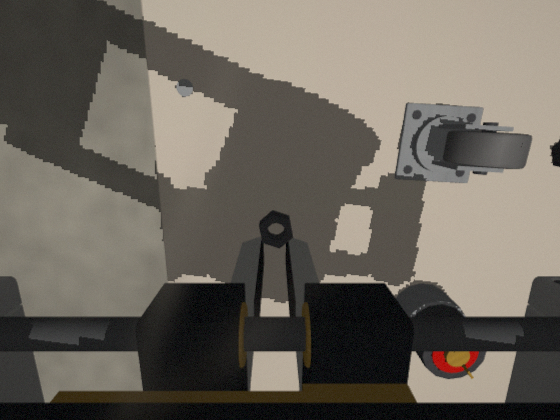

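Call:
step_arm(motion="14 0 0.5 0 0 0 0;14 0 0.5 0 0 0 0;14 0 0.5 0 0 0 0;14 0 0.6 0 0 0 0;14 0 0.6 0 0 0 0;14 0 0.7 0 0 0 0;14 0 0.7 0 0 0 0;14 0 0.8 0 0 0 0;14 0 0.8 0 0 0 0;14 0 0.9 0 0 0 0;14 0 0.9 0 0 0 0;14 0 0.9 0 0 0 0;14 0 1 0 0 0 0;14 0 1 0 0 0 0;14 0 1 0 0 0 0;14 0 1.1 0 0 0 0;14 0 1.1 0 0 0 0;14 0 1.1 0 0 0 0;14 0 1 0 0 0 0;14 0 0.4 0 0 0 0")

```text
time: 9.73
tool_pos: [0.4238, 0.0905, 0.0755]
ee_rot: [1.531, 1.57, 1.664]
wrist_force: [-0.6, -0.8, -0.2]
width: 0.0133
```

```bash
python3 - <<'E'
from h import *
state()
cv2.imwrite('pics/w6.png',snapshot('wrist')[:,:,::-1])
cv2.imwrite('pics/t6.png',snapshot('side')[:,:,::-1])
E
```

```text
t 9.73 deck mm [-117.   153.2] z 75.5 F [-0.6 -0.8 -0.2] w 13.3
tool axes in deck frame (cols)
 [[ 0.    -0.001  1.   ]
 [ 0.001  1.     0.001]
 [-1.     0.001  0.   ]]
```

View pics/w6.png

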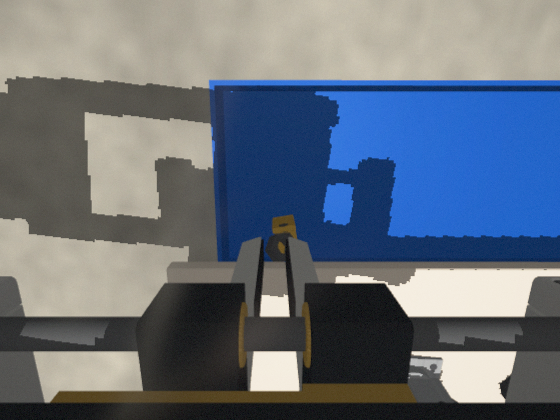

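View pics/t6.png

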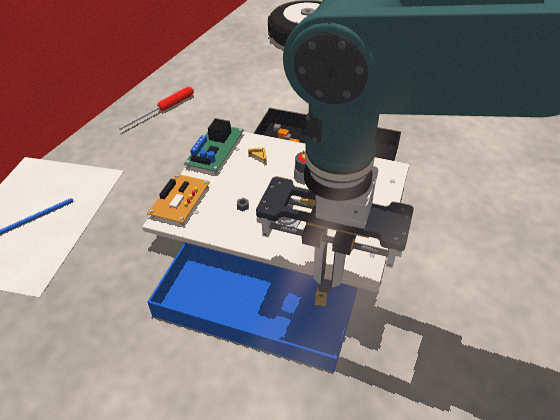

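Call:
step_arm(motion="14 -2.5 0 0 0 0 0;14 -2.5 0 0 0 0 0;14 -2.5 0 0 0 0 0;14 0 -2.2 2.7 0 0 0;14 0 -2.2 2.8 0 0 0;14 0 -2.2 2.8 0 0 0;14 0 -2.2 2.8 0 0 0;14 0 -2.2 2.8 0 0 0;14 0 -2.3 2.7 0 0 0;14 0 0 0 0 0 0;14 0 0 0 0 0 0")

```text
time: 10.75
tool_pos: [0.6067, -0.0226, 0.1488]
ee_rot: [2.905, 1.568, 3.035]
wrist_force: [-0.8, 0.5, -1.2]
width: 0.0132
```

```bash
python3 - <<'E'
from h import *
state()
cp=camera_params('wrist')
cv2.imwrite('pics/w7.png',snapshot('wrist')[:,:,::-1])
a=snapshot('top')[:,:,::-1];b=snapshot('side')[:,:,::-1]
cv2.imwrite('pics/t7.png',np.hstack([cv2.resize(a[260:350,150:260],None,fx=3.6,fy=5),cv2.resize(b[230:370,250:380],None,fx=3,fy=450/140)]))
E
```

```text
t 10.75 deck mm [49.4 17. ] z 148.8 F [-0.8  0.5 -1.2] w 13.2
tool axes in deck frame (cols)
 [[-0.003  0.003  1.   ]
 [ 0.001  1.    -0.003]
 [-1.     0.001 -0.003]]
```

View pics/w7.png

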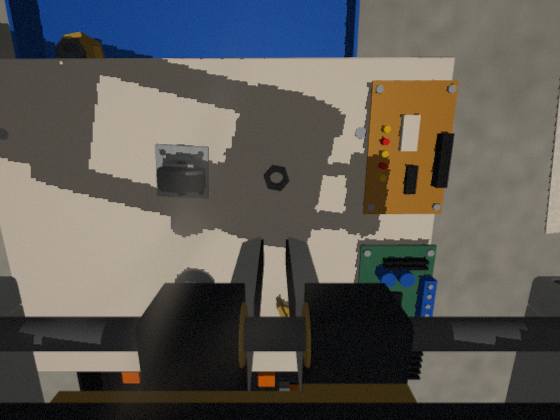

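View pics/t7.png

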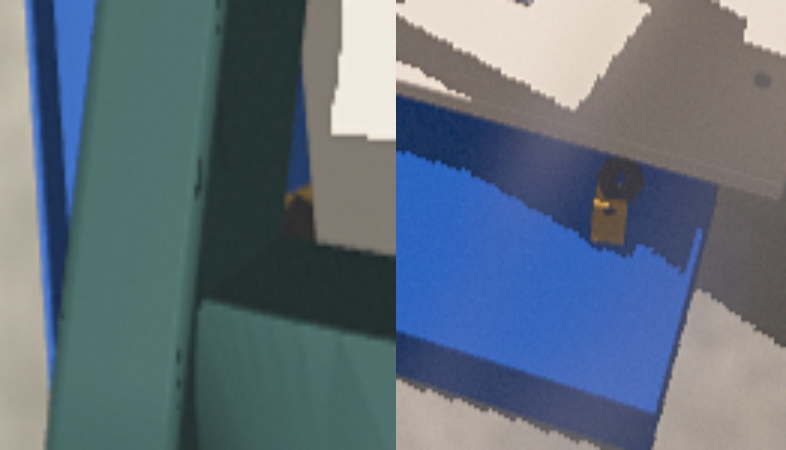

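Call:
step_arm(motion="14 3 0 0 0 0 0;14 3 0 0 0 0 0;14 0.7 0 0 0 0 0;14 0.6 0 0 0 0 0;14 0 0 0 0 0 0;14 0 0.3 0 0 0 0;14 0 0.3 0 0 0 0;14 0 0.3 0 0 0 0;14 0 0.3 0 0 0 0;14 0 0.3 0 0 0 0;14 0 0.3 0 0 0 0;14 0 0.4 0 0 0 0;14 0 0.4 0 0 0 0;14 0 0.4 0 0 0 0;14 0 0.4 0 0 0 0")

```text
time: 12.15
tool_pos: [0.6017, 0.013, 0.0775]
ee_rot: [-0.427, 1.571, -0.295]
wrist_force: [0.6, -1.3, 0.4]
width: 0.0134
```

```bash
python3 - <<'E'
from h import *
state()
cv2.imwrite('pics/w8.png',snapshot('wrist')[:,:,::-1])
E
```

```text
t 12.15 deck mm [49.1 53. ] z 77.5 F [ 0.6 -1.3  0.4] w 13.4
tool axes in deck frame (cols)
 [[ 0.  0.  1.]
 [-0.  1. -0.]
 [-1. -0.  0.]]
```

View pics/w8.png

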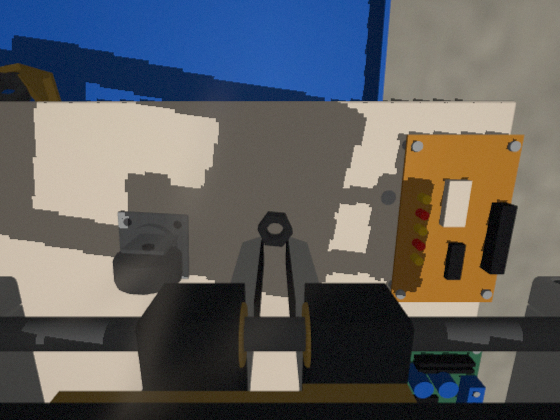

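Call:
step_arm(motion="14 0.1 0.4 0 0 0 0;14 0.1 0.5 0 0 0 0;14 0 0.6 0 0 0 0;14 0 0.8 0 0 0 0;14 0 1 0 0 0 0;14 0 1.2 0 0 0 0;14 0 1.3 0 0 0 0;14 0 1.4 0 0 0 0;14 0 1.5 0 0 0 0;14 0 1.5 0 0 0 0;14 0 0.5 0 0 0 0;14 0 0 0 0 0 0;14 0 0 0 0 0 0")

```text
time: 13.28
tool_pos: [0.5871, 0.1194, 0.075]
ee_rot: [3.086, 1.57, -3.064]
wrist_force: [0.6, -0.0, 0.5]
width: 0.0129
```

```bash
python3 - <<'E'
from h import *
state()
cv2.imwrite('pics/w9.png',snapshot('wrist')[:,:,::-1])
E
```

```text
t 13.28 deck mm [ 48.7 160.4] z 75.0 F [ 0.6 -0.   0.5] w 12.9
tool axes in deck frame (cols)
 [[-0.001 -0.001  1.   ]
 [ 0.     1.     0.001]
 [-1.     0.    -0.001]]
```

View pics/w9.png

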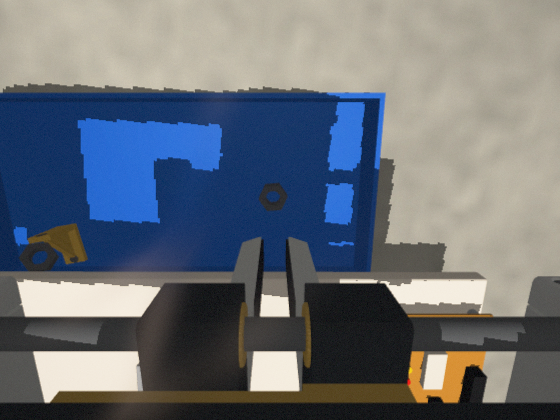

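The far nut lies flat in the tray at px (272,196). The bracket and near nut are at about px (60,245). Now the far bracket, cradling its corner between the slightly open fingers.

Call:
step_arm(motion="21 -2.5 0 0 0 0 0;21 -2.5 0 0 0 0 0;21 0 -3.3 0.2 0 0 0;21 0 -3.3 0.2 0 0 0;21 0 -3.4 0.2 0 0 0;21 0 -3.4 0.2 0 0 0;21 0 -3.4 0.2 0 0 0;21 0 -3.4 0.2 0 0 0;21 0 -3.3 0.2 0 0 0;21 0 -3.3 0.3 0 0 0;21 0 0 0 0 0 0;21 0 0 0 0 0 0")

```text
time: 14.33
tool_pos: [0.6394, -0.1473, 0.1249]
ee_rot: [2.35, 1.57, 2.477]
wrist_force: [0.6, 1.0, 0.3]
width: 0.0198
```

```bash
python3 - <<'E'
from h import *
state()
cp=camera_params('wrist')
im=snapshot('wrist')[:,:,::-1]
cv2.imwrite('pics/w10.png',im)
hsv=cv2.cvtColor(im.copy(),cv2.COLOR_BGR2HSV); mk=cv2.inRange(hsv,(15,90,40),(32,255,255)); mk[250:]=0
for c in cv2.findContours(mk,0,2)[0]:
    if cv2.contourArea(c)>150: print(cv2.boundingRect(c),(todeck(ray(cp,cv2.approxPolyDP(c,5,True)[:,0],.068))*1000).round().tolist())
E
```

```text
t 14.33 deck mm [  65.3 -110.9] z 124.9 F [0.6 1.  0.3] w 19.8
tool axes in deck frame (cols)
 [[-0.001  0.005  1.   ]
 [ 0.001  1.    -0.005]
 [-1.     0.001 -0.001]]
(253, 157, 57, 42) [[51.0, -60.0], [63.0, -87.0], [89.0, -74.0]]
(106, 133, 32, 34) [[-46.0, -42.0], [-40.0, -47.0], [-41.0, -56.0], [-28.0, -64.0], [-29.0, -50.0]]
(361, 0, 104, 29) [[119.0, 20.0], [179.0, 20.0], [180.0, 35.0], [118.0, 35.0]]
```

View pics/w10.png

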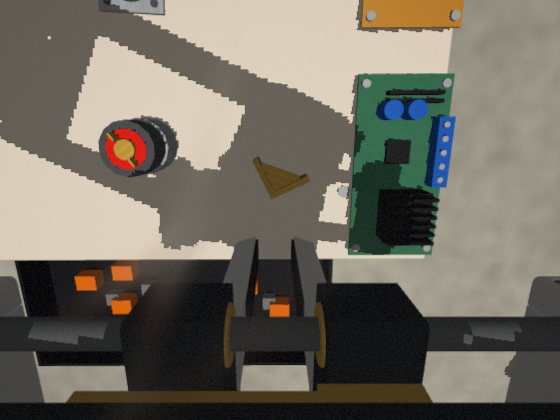

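Call:
step_arm(motion="21 2 0 0 0 0 0;21 2 0 0 0 0 0;21 0.6 0 0 0 0 0;21 0.4 0 0 0 0 0;21 0 0 0 0 0 0;21 0 0.4 0 0 0 0;21 0 0.4 0 0 0 0;21 0 0.3 0 0 0 0;21 0 0.3 0 0 0 0;21 0 0.3 0 0 0 0;21 0 0.3 0 0 0 0;21 0 0.3 0 0 0 0;21 0 0.3 0 0 0 0;21 0 0.3 0 0 0 0;21 0 0.3 0 0 0 0;21 0 0.3 0 0 0 0;21 0 0.3 0 0 0 0;21 0 0.3 0 0 0 0")

```text
time: 15.88
tool_pos: [0.6343, -0.1038, 0.0755]
ee_rot: [0.56, 1.571, 0.692]
wrist_force: [0.0, -0.6, 0.5]
width: 0.0199
```

```bash
python3 - <<'E'
from h import *
state()
cv2.imwrite('pics/w11.png',snapshot('wrist')[:,:,::-1])
E
```

```text
t 15.88 deck mm [ 66.  -67.1] z 75.5 F [ 0.  -0.6  0.5] w 19.9
tool axes in deck frame (cols)
 [[ 0.  0.  1.]
 [ 0.  1. -0.]
 [-1.  0.  0.]]
```

View pics/w11.png

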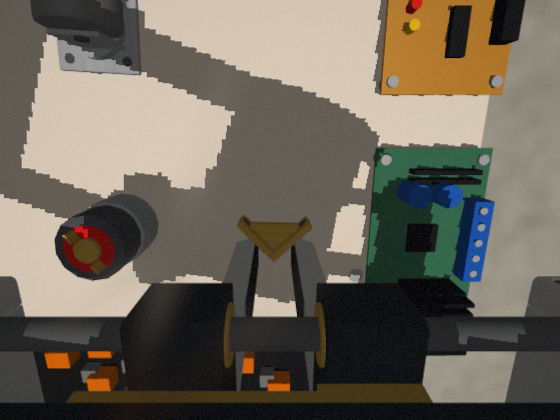

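Call:
step_arm(motion="21 0 0.4 0 0 0 0;21 0 0.5 0 0 0 0;21 0 0.6 0 0 0 0;21 0 0.6 0 0 0 0;21 0 0.7 0 0 0 0;21 0 0.7 0 0 0 0;21 0 0.7 0 0 0 0;21 0 0.7 0 0 0 0;21 0 0.7 0 0 0 0;21 0 0.7 0 0 0 0;21 0 0.7 0 0 0 0;21 0 0.7 0 0 0 0;21 0 0.7 0 0 0 0;21 0 0.7 0 0 0 0;21 0 0.7 0 0 0 0;21 0 0.7 0 0 0 0;21 0 0.7 0 0 0 0;21 0 0.7 0 0 0 0")

```text
time: 17.43
tool_pos: [0.6185, 0.0146, 0.0754]
ee_rot: [1.968, 1.571, 2.1]
wrist_force: [0.7, -0.6, 0.3]
width: 0.0196
```

```bash
python3 - <<'E'
from h import *
state()
cv2.imwrite('pics/w12.png',snapshot('wrist')[:,:,::-1])
E
```

```text
t 17.43 deck mm [66.  52.4] z 75.4 F [ 0.7 -0.6  0.3] w 19.6
tool axes in deck frame (cols)
 [[-0.  0.  1.]
 [ 0.  1. -0.]
 [-1.  0. -0.]]
```

View pics/w12.png

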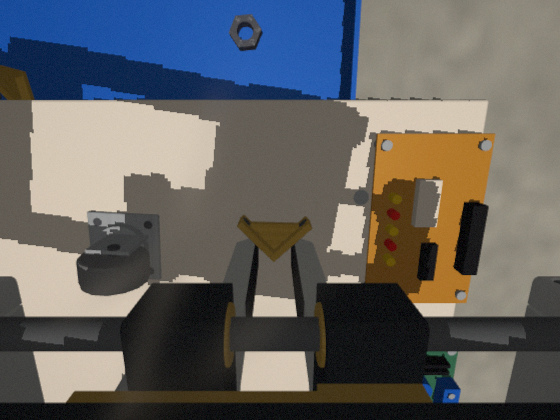

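Call:
step_arm(motion="21 0 0.6 0 0 0 0;21 0 0.7 0 0 0 0;21 0 0.8 0 0 0 0;21 0 0.9 0 0 0 0;21 0 1 0 0 0 0;21 0 1.1 0 0 0 0;21 0 1.2 0 0 0 0;21 0 1.2 0 0 0 0;21 0 1.2 0 0 0 0;21 0 1.2 0 0 0 0;21 0 0.9 0 0 0 0;21 0 0.4 0 0 0 0;21 0 0 0 0 0 0;21 0 0 0 0 0 0")

```text
time: 18.65
tool_pos: [0.6039, 0.125, 0.0755]
ee_rot: [-1.415, 1.57, -1.282]
wrist_force: [0.2, -0.7, 0.3]
width: 0.0202
```

```bash
python3 - <<'E'
from h import *
state()
cv2.imwrite('pics/w13.png',snapshot('wrist')[:,:,::-1])
E
```

```text
t 18.65 deck mm [ 66.1 163.7] z 75.5 F [ 0.2 -0.7  0.3] w 20.2
tool axes in deck frame (cols)
 [[ 0. -0.  1.]
 [-0.  1.  0.]
 [-1. -0.  0.]]
```

View pics/w13.png

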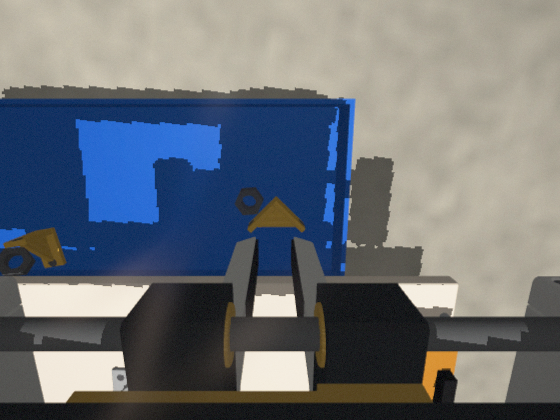

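Call:
step_arm(motion="21 -3 0 0 0 0 0;21 -3 0 0 0 0 0;21 -3 0 0 0 0 0;21 -3 0 0 0 0 0;21 0 2.5 -2.5 0 0 0;21 0 2.5 -2.5 0 0 0;21 0 2.5 -2.5 0 0 0;21 0 2.5 -2.5 0 0 0;21 0 2.5 -2.5 0 0 0;21 0 2.5 -2.5 0 0 0;21 0 2.5 -2.5 0 0 0;21 0 2.5 -2.5 0 0 0;21 0 2.5 -2.5 0 0 0;21 0 2.5 -2.5 0 0 0;21 0 2.5 -2.5 0 0 0;21 0 2.5 -2.5 0 0 0;21 0 2.5 -2.5 0 0 0;21 0 0 0 0 0 0;21 0 0 0 0 0 0")

```text
time: 20.28
tool_pos: [0.2382, 0.4047, 0.1957]
ee_rot: [-0.084, 1.57, 0.05]
wrist_force: [-0.0, 0.5, -0.6]
width: 0.0197
```

```bash
python3 - <<'E'
from h import *
state()
a=snapshot('top')[:,:,::-1];b=snapshot('side')[:,:,::-1]
cv2.imwrite('pics/t14.png',a);cv2.imwrite('pics/s14.png',b)
cv2.imwrite('pics/z14.png',np.hstack([cv2.resize(a[150:350,145:245],None,fx=3,fy=3,interpolation=2),cv2.resize(b[235:370,140:370],None,fx=2.1,fy=600/135,interpolation=2)]))
E
```

```text
t 20.28 deck mm [-259.6  489.2] z 195.7 F [-0.   0.5 -0.6] w 19.7
tool axes in deck frame (cols)
 [[ 0.001 -0.003  1.   ]
 [-0.     1.     0.003]
 [-1.    -0.     0.001]]
```

View pics/t14.png

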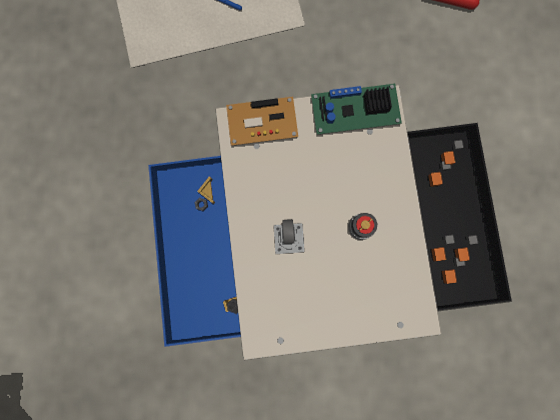

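View pics/z14.png

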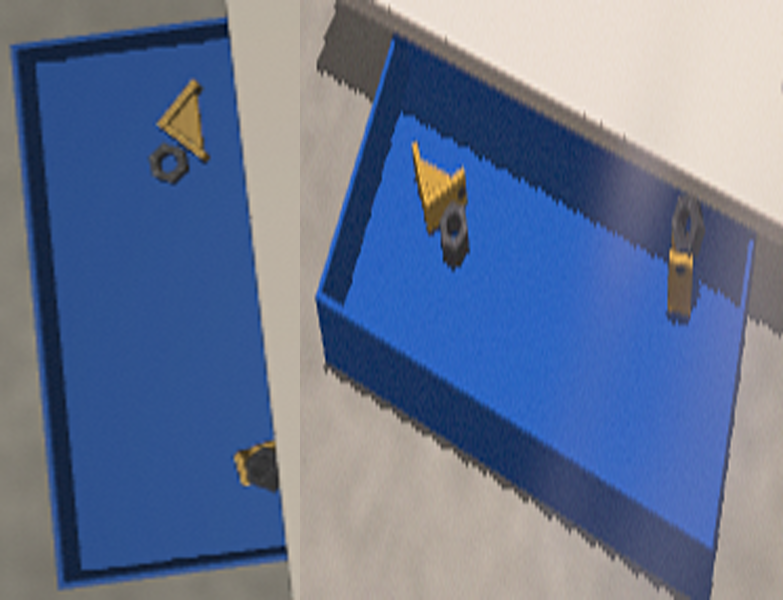

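View pics/s14.png

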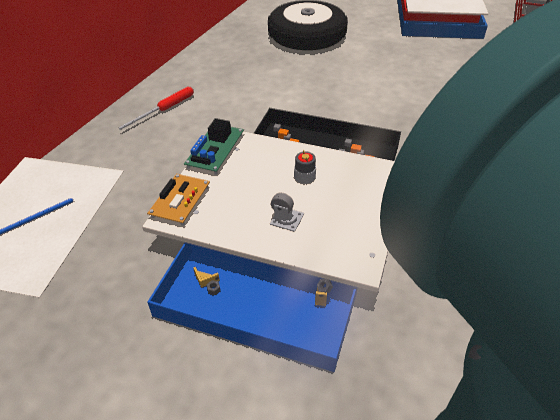

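```bash
python3 - <<'E'
from h import *
ct,cs=camera_params('top'),camera_params('side')
def tri(p,q):
    P=[]
    for c in(ct,cs):
        K=np.array([[c['fx'],0,c['cx']],[0,c['fy'],c['cy']],[0,0,1]]);P.append(K@np.c_[c['R'],c['t']])
    X=cv2.triangulatePoints(P[0],P[1],np.array(p,float).reshape(2,1),np.array(q,float).reshape(2,1)); X=(X[:3]/X[3]).ravel()
    d=todeck(X[:2])[0]; print('tray frame mm',((d-[-.02,.188])*1000).round(1),'z',(X[2]*1000).round(1),'reproj',proj(ct,X)-p,proj(cs,X)-q)
tri((232.7,305),(324.8,283.4))
tri((224,303.5),(321.5,293))   # bracket top front edge
for z in (.01,.02,.03,.035,.04,.05): print(z,((todeck(ray(cs,[[324.8,283.4]],z))[0]-[-.02,.188])*1000).round(1),((todeck(ray(ct,[[232.7,305]],z))[0]-[-.02,.188])*1000).round(1))
tri((145+168/3,150+163/3),(140+154/2.1,235+222/4.44))
cv2.imwrite('pics/zz.png',np.hstack([cv2.resize(cv2.imread('pics/t14.png')[285:325,210:255],None,fx=8,fy=8,interpolation=2),cv2.resize(cv2.imread('pics/s14.png')[270:310,300:350],None,fx=8,fy=8,interpolation=2)]))
E
```

```text
tray frame mm [-91.6 -40.7] z 37.2 reproj [[0.5415945  1.39752827]] [[-1.32473627 -0.04408223]]
tray frame mm [-89.5 -27.7] z 30.6 reproj [[0.84913132 2.21065702]] [[-2.12369139 -0.08853762]]
0.01 [-89.4 -61.3] [-91.3 -36.5]
0.02 [-90.9 -53.9] [-90.6 -37.8]
0.03 [-92.3 -46.5] [-90.  -39.2]
0.035 [-93.  -42.8] [-89.6 -39.8]
0.04 [-93.8 -39.2] [-89.3 -40.5]
0.05 [-95.2 -31.8] [-88.6 -41.9]
tray frame mm [66.8 -4.9] z 11.7 reproj [[0.18890339 0.42931315]] [[-0.41376435 -0.06604347]]
```

View pics/zz.png

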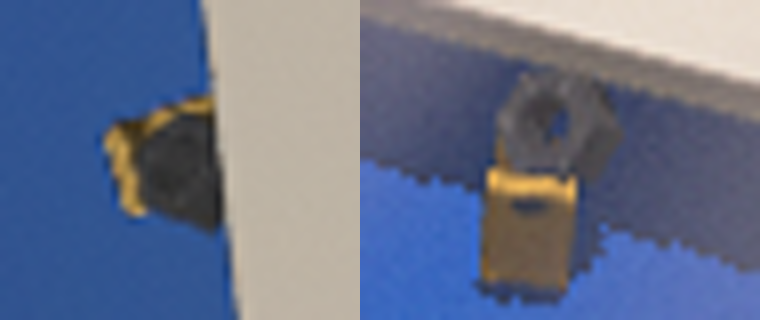

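The near nut is resting on top of the upright near bracket, at about z 37 mm with 2 px of residual. That could be above the 34 mm limit, so I'll look closer and nudge it off.

Call:
step_arm(motion="53 0 -3.1 1.3 0 0 0;53 0 -3.2 1.3 0 0 0;53 0 -3.2 1.3 0 0 0;53 0 -3.2 1.3 0 0 0;53 0 -3.2 1.3 0 0 0;53 0 -3.2 1.3 0 0 0;53 0 -3.2 1.3 0 0 0;53 0 -3.2 1.3 0 0 0;53 0 -3.1 1.3 0 0 0;53 0.8 -3.1 1.3 0 0 0;53 0.8 -3.1 1.3 0 0 0;53 0.8 -3.1 1.2 0 0 0;53 0 0 0 0 0 0;53 0 0 0 0 0 0")

```text
time: 21.55
tool_pos: [0.4427, 0.0461, 0.1707]
ee_rot: [3.036, 1.569, -3.122]
wrist_force: [0.9, 0.9, -0.9]
width: 0.0503
```

```bash
python3 - <<'E'
from h import *
state()
cp=camera_params('wrist')
cv2.imwrite('pics/w15.png',snapshot('wrist')[:,:,::-1])
for p in [(-.111,.130,.03),(-.111,.16,.03)]:
    w=e.T@np.array(p[:2])+C; print(proj(cp,np.r_[w,p[2]]))
E
```

```text
t 21.55 deck mm [-104.2  106.7] z 170.7 F [ 0.9  0.9 -0.9] w 50.3
tool axes in deck frame (cols)
 [[-0.002  0.007  1.   ]
 [ 0.     1.    -0.007]
 [-1.     0.    -0.002]]
[[267.39636857 179.2151426 ]]
[[267.02064788 147.28156409]]
```

View pics/w15.png

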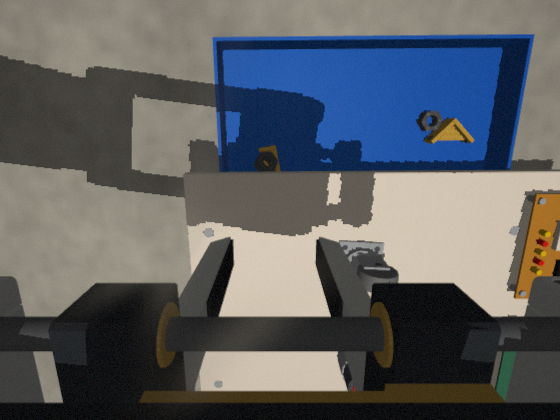

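Call:
step_arm(motion="53 0 2.4 -0.1 0 0 0;53 0 2.3 0 0 0 0;53 3 0 0 0 0 0;53 3 0 0 0 0 0;53 2 0 0 0 0 0;53 0 0 0 0 0 0;53 0 0 0 0 0 0")

```text
time: 22.18
tool_pos: [0.4344, 0.096, 0.0913]
ee_rot: [2.971, 1.569, 3.104]
wrist_force: [-0.1, 0.0, 1.1]
width: 0.05
```

```bash
python3 - <<'E'
from h import *
state()
cv2.imwrite('pics/w16.png',snapshot('wrist')[:,:,::-1])
E
```

```text
t 22.18 deck mm [-105.8  157.3] z 91.3 F [-0.1  0.   1.1] w 50.0
tool axes in deck frame (cols)
 [[-0.002 -0.001  1.   ]
 [ 0.     1.     0.001]
 [-1.     0.    -0.002]]
```

View pics/w16.png

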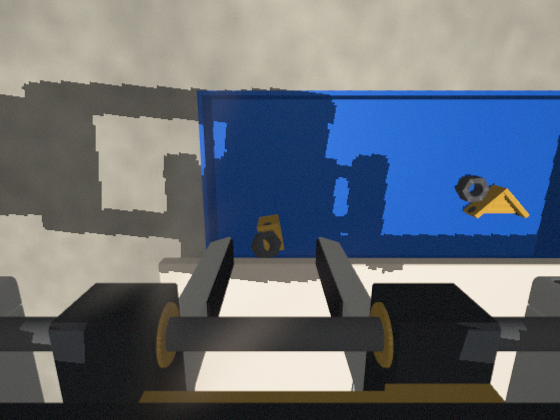

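Call:
step_arm(motion="53 1.5 -0.2 0 0 0 0;53 1.5 0 0 0 0 0;53 1 0 0 0 0 0;53 0.9 0 0 0 0 0;53 0 0 0 0 0 0;53 0 0 0 0 0 0")

```text
time: 22.73
tool_pos: [0.4359, 0.0936, 0.0429]
ee_rot: [0.202, 1.57, 0.334]
wrist_force: [0.7, 0.5, 0.6]
width: 0.0499
```

```bash
python3 - <<'E'
from h import *
state()
cv2.imwrite('pics/w17.png',snapshot('wrist')[:,:,::-1])
E
```

```text
t 22.73 deck mm [-104.6  154.7] z 42.9 F [0.7 0.5 0.6] w 49.9
tool axes in deck frame (cols)
 [[ 0.  0.  1.]
 [ 0.  1. -0.]
 [-1.  0.  0.]]
```

View pics/w17.png

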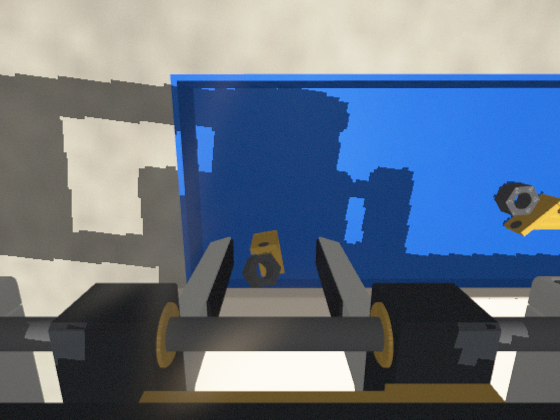

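Call:
step_arm(motion="53 0 0 0.3 0 0 0;53 0 0 0.3 0 0 0;53 0 0 0.3 0 0 0;53 0 0 0.3 0 0 0;53 0 0 0.3 0 0 0;53 0 0 0.3 0 0 0;53 0 0 0.3 0 0 0;53 0 0 0.3 0 0 0")

```text
time: 23.45
tool_pos: [0.4599, 0.0967, 0.0425]
ee_rot: [-0.046, 1.57, 0.086]
wrist_force: [-0.2, 0.2, -0.3]
width: 0.0498
```

```bash
python3 - <<'E'
from h import *
state()
cv2.imwrite('pics/w18.png',snapshot('wrist')[:,:,::-1])
E
```

```text
t 23.45 deck mm [-80.4 154.6] z 42.5 F [-0.2  0.2 -0.3] w 49.8
tool axes in deck frame (cols)
 [[ 0.  0.  1.]
 [-0.  1. -0.]
 [-1. -0.  0.]]
```

View pics/w18.png

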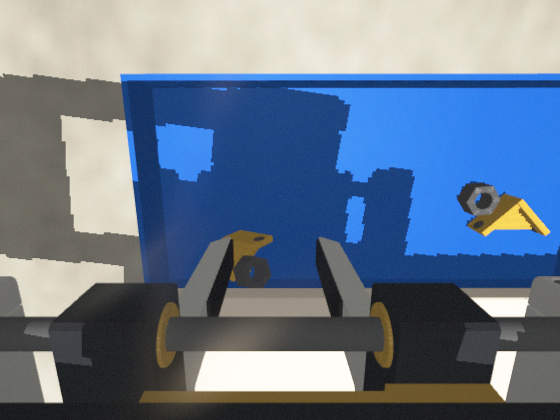

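Call:
step_arm(motion="53 0 0 0.3 0 0 0;53 0 0 0.3 0 0 0;53 0 0 0.4 0 0 0;53 0 0 0.4 0 0 0;53 0 0 0.4 0 0 0;53 0 0 0.4 0 0 0;53 0 0 0.4 0 0 0;53 0 0 0.4 0 0 0")

```text
time: 24.17
tool_pos: [0.4896, 0.1007, 0.0425]
ee_rot: [1.155, 1.571, 1.287]
wrist_force: [-0.3, 0.3, 0.5]
width: 0.0501
```

```bash
python3 - <<'E'
from h import *
state()
cv2.imwrite('pics/w19.png',snapshot('wrist')[:,:,::-1])
E
```

```text
t 24.17 deck mm [-50.5 154.7] z 42.5 F [-0.3  0.3  0.5] w 50.1
tool axes in deck frame (cols)
 [[ 0.  0.  1.]
 [ 0.  1. -0.]
 [-1.  0.  0.]]
```

View pics/w19.png

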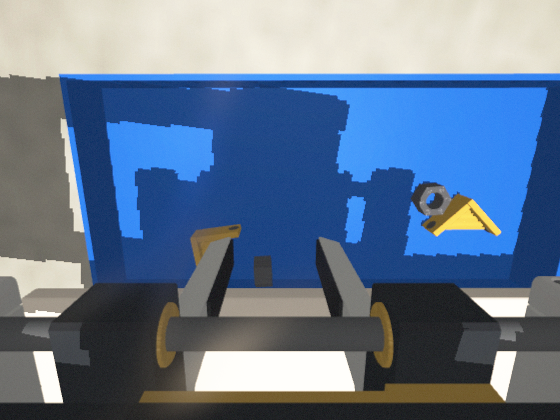

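Call:
step_arm(motion="53 -1 0 0 0 0 0;53 -2 0 0 0 0 0;53 -3 0 0 0 0 0;53 -3 0 0 0 0 0;53 -3 0 0 0 0 0;53 -3 0 0 0 0 0;53 0 2.5 -2.5 0 0 0;53 0 2.5 -2.5 0 0 0;53 0 2.5 -2.5 0 0 0;53 0 2.5 -2.5 0 0 0;53 0 2.5 -2.5 0 0 0;53 0 2.5 -2.5 0 0 0;53 0 2.5 -2.5 0 0 0;53 0 2.5 -2 0 0 0;53 0 2.5 -2 0 0 0;53 0 2.5 0 0 0 0;53 0 2.5 0 0 0 0;53 0 0 0 0 0 0;53 0 0 0 0 0 0")

```text
time: 25.8
tool_pos: [0.2393, 0.3453, 0.193]
ee_rot: [-1.38, 1.57, -1.246]
wrist_force: [0.2, -0.7, -0.5]
width: 0.0498
```

```bash
python3 - <<'E'
from h import *
state()
a=snapshot('top')[:,:,::-1];b=snapshot('side')[:,:,::-1]
cv2.imwrite('pics/t20.png',a);cv2.imwrite('pics/s20.png',b)
cv2.imwrite('pics/z20.png',np.hstack([cv2.resize(a[150:350,145:245],None,fx=3,fy=3,interpolation=2),cv2.resize(b[240:340,180:345],None,fx=3,fy=6,interpolation=2)]))
E
```

```text
t 25.80 deck mm [-266.4  430.1] z 193.0 F [ 0.2 -0.7 -0.5] w 49.8
tool axes in deck frame (cols)
 [[ 0.    -0.002  1.   ]
 [-0.     1.     0.002]
 [-1.    -0.     0.   ]]
```

View pics/t20.png

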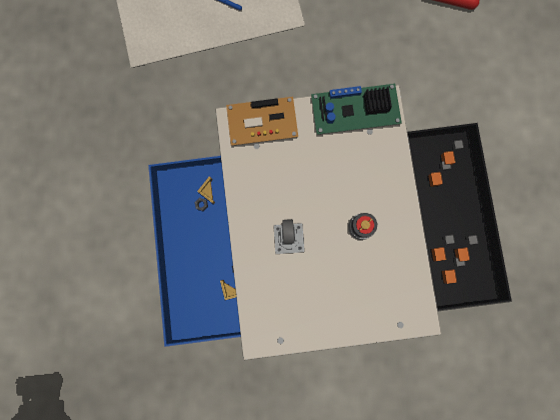

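View pics/z20.png

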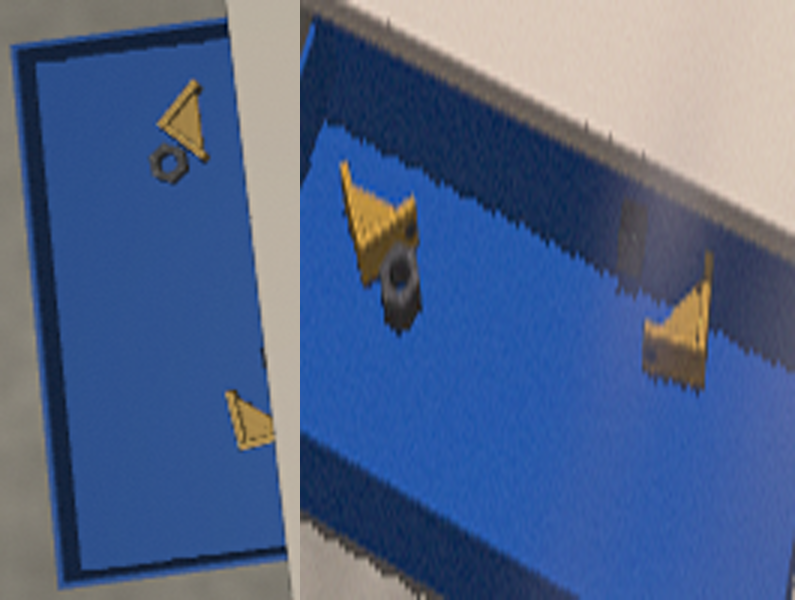

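```bash
python3 - <<'E'
from h import *
ct,cs=camera_params('top'),camera_params('side')
for z in (.008,.012,.0135,.02,.03,.034,.04):
    w=ray(cs,[[290.7,279.5]],z)[0]; print(z,((todeck(w)[0]-[-.02,.188])*1000).round(1),proj(ct,np.r_[w,z]).round(1))
im=cv2.imread('pics/s20.png')[262:297,275:310]; t=cv2.imread('pics/t20.png')[255:290,215:250]
f=lambda q:cv2.resize(cv2.convertScaleAbs(q,alpha=1.6),None,fx=11,fy=11,interpolation=2)
cv2.imwrite('pics/zz20.png',np.hstack([f(im),f(t)]))
# wall top/bottom line of tray near wall at that x: floor-wall corner & rim
for y,z in((-.062,.003),(-.062,.036)):
    for x in (-.03,-.06):
        w=e.T@(np.array([x-.02,y+.188]))+C; print('wall',y,z,x,proj(cs,np.r_[w,z]).round(1))
# motor/caster shift check
a=cv2.imread('pics/top0.png'); b=cv2.imread('pics/t20.png')
d=cv2.absdiff(a,b)[205:260,265:385].max(2); print('diff max over motor/caster',d.max(),(d>40).sum())
E
```

```text
0.008 [-38.7 -53.6] [[240.1 268.7]]
0.012 [-39.6 -50.7] [[238.  269.6]]
0.0135 [-40.  -49.6] [[237.2 269.9]]
0.02 [-41.4 -44.9] [[233.8 271.3]]
0.03 [-43.7 -37.7] [[228.3 273.6]]
0.034 [-44.6 -34.8] [[226.  274.5]]
0.04 [-46.  -30.4] [[222.6 275.9]]
wall -0.062 0.003 -0.03 [[286.9 275.8]]
wall -0.062 0.003 -0.06 [[305.8 280.9]]
wall -0.062 0.036 -0.03 [[287.  262.1]]
wall -0.062 0.036 -0.06 [[306.4 267.2]]
diff max over motor/caster 4 0
```

View pics/zz20.png

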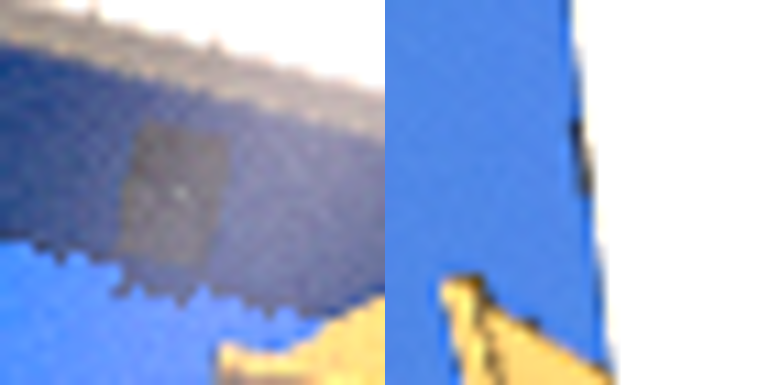

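```bash
python3 - <<'E'
from h import *
b=snapshot('side')[:,:,::-1]; a=cv2.imread('pics/s20.png')
print('side change',cv2.absdiff(a,b.copy())[240:345,180:345].max())
print(robot.close_job()); state()
E
```

```text
side change 28
the job is handed in; nothing more can be done
None
the job is handed in; nothing more can be done
```

I swept both nuts and both brackets along the deck and over its +y edge into the blue tray, without pinching or lifting them, and handed the job in at about 26 s of the 64 s allowed.

**One correction:** the near nut first came to rest on top of the upright near bracket. It read about z 37 mm, over the 34 mm limit. I put the open fingers into the tray and nudged the pair sideways until the nut dropped off.

**Last checks:**
- **Pieces:** both views put all four pieces inside the tray. The far nut measured z ≈ 12 mm.
- **Near nut:** it stands on its edge close to the inner wall, at about y −50 mm in the tray frame (limit −62 mm). The deck hides most of it from the top camera. I took its height of about 12 mm from the side view, assuming it rests on the floor, and the sliver visible from above agrees.
- **Brackets:** I judged both bracket heights from the pictures after the nudge and did not measure them.
- **Motor and caster:** the top image around both is unchanged from the start (largest pixel difference 4).
- **Forces:** wrist force stayed below about 2 N in every reading, and the fingers never came near the boards.
- **Stillness:** a last side image of the tray differed from the one before by up to 28 grey levels in places. I put this down to image noise and did not look into it.

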